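Open the solvent bottle's push-and-turn cap

ROBOT

A 7-joint arm with a two-finger parallel gripper is mounted at the origin on the work surface. World frame = base frame: x ahead of the robot, y to its left, z up, the work surface at z = 0. Lengths are in mm, angles in rad, forces in N, time in s.
With the tool pointing down it reaches from about 425 to 925 mm from the base axis. Payload 6.8 kg.
Tool frame: the origin (TCP) lies between the finger pads; the fingertips stand 22 mm ahead of it and the grasp point (between the pads) lies 3 mm ahead of it; z points along the fingers, y is the line along which they close (so a half turn about z gives the same grasp; the last joint's range is limited). The gripper opens to 88 mm and grips with 3 to 60 N. Pads are 20 mm wide; open, the fingers measure 115 mm over their backs; the gripper's body (75 mm by 178 mm) begins 61 mm behind the grasp point.
Start: joints at [-1.229, 0.477, 0.022, 1.555, -0.011, 1.109, -0.083], TCP at [293.479, 607.879, 244.664] pointing down, gripper open.
Joint ranges: [-2.96, 2.96], [-0.34, 2.1], [-1.41, 1.46], [0.24, 2.44], [-1.37, 4.51], [0.17, 1.92], [-2.96, 2.96]. Speed limits (rad/s): [2.39, 2.39, 3.14, 3.14, 3.14, 3.14, 3.14].

INTERFACE

Orientations are given as a unit quaternion [w, x, y, z].
In Python, from rig import r gives the robot as it stands. The module is installed in compiled form; this text tells all that it offers.
- The arm moves only by the shell command python3 -m jog 'ROWS' [FORCE]. ROWS is a JSON object of lists of equal length, an entry for each row: "dp": the shift along the tool's x, y, z in mm, a list of three; "twist": the turn, a rotation vector about the tool's x, y, z in degrees, a list of three; "hand": the opening, from -1 (shut) to 1 (fully open), so that 0 is half open. In form: {"dp": [[x, y, z], ...], "twist": [[ax, ay, az], ...], "hand": [hand, ...]}. A call has 1 to 20 rows; each row is the pose to reach, as a shift and turn from the pose commanded when the call began, along the tool's axes at that moment; what a row does not reach only later rows make up. A row lasts 1/12 s, in which the tool goes at most 41.7 mm and 7.16 degrees, less where a joint would pass 70% of its speed; a pose out of reach is approached as far as the arm can. A call with a gripper value outside its range is refused whole. The fingers move at their own pace and stop on an object; FORCE is the grip in N (left out, the last holds). Time passes only in rows, so rows that repeat a pose let the fingers close. It gives the time, the measured TCP pose, the force, the opening and the grip force at its end, in the units of the state.
- r.get_state(): the state, without advancing time (a new reading comes with each control period).
- r.get_image(name): name is "scene" or "top" or "wrist"; returns a dict with "color" (480x640x3 uint8, red, green, blue), "range_z" (480x640 float32, mm along the optical axis (not along the pixel's ray), 0 where there is no reading), "vertical_fov" (degrees; the focal length in pixels is half the picture's height over the tangent of half this angle, whatever the lens; pixels are square), "cx", "cy" (the principal point, pixels), "k1" (the pictures are not rectified: a ray, as slopes to the right and down, at radius r is drawn at 1 + k1 r^2 times it, then the intrinsics apply), "camera_from_world" (4x4, takes a point from world to camera coordinates). Camera axes: x right, y down, z forward; pixel columns grow to the right and rows downward; lengths in mm; the calibration is good to about 2 mm. A picture is of the moment at which its call begins.
- r.hand_in(): hands the job in; it is judged then, once.
The state is a dict: "clock": time; "qpos": joint angles; "dq": joint speeds; "tau": joint torques, N m; "tool_pos": TCP position; "tool_rot": TCP orientation; "ft_force": force on the tool from outside, world axes, zero at the start; "ft_torque": the same for the moment, N m; "finger_gap": opening from 0.0 (shut) to 1.0 (fully open); "gripper_force": force on a finger pad.
Only numpy, scipy, OpenCV 4.12 (cv2) and the standard library are available. Lean on these libraries where they do the work, as an engineer would, in place of code of your own. Each camera call takes 0.05 s, during which the arm holds its last target. There are 200 camera calls.

TASK

The glass stage is due for cleaning: open the square solvent bottle in the caddy. Its safety cap must be pushed down against its spring and, kept down, turned anticlockwise until it is free; be firm but do not lean on it or wrench it (20 N at most on the bottle). Lift the cap off, leaving the bottle standing in its pocket, stand the cap on its open end in the steel tray, and disturb nothing else.

Things in the scene. Friction and masses are not known exactly. Their poses are not given: they have to be found in the camera images.
- cap_centre (a point): Centre of the white ribbed round safety cap on the square bottle: 50 mm diameter, 42.5 mm tall, open below; the point lies on its axis half-way up, 21 mm above its lower edge. z up along the axis; x through its two inner lugs, along the bottle's x at the start (locked). The lower 31 mm of the cap surround the neck.
- cap_top (a point): Middle of the cap's flat top. The cap's spring pushes 4 N while locked. It must go down 3.5 mm on the neck (10 N) before it can turn and be kept down in the turn; it bottoms at 5.5 mm (13 N). Anticlockwise from above (positive yaw) it is free after 62 degrees; stop before 125. Clockwise it is blocked. Free, it springs up a little and lifts straight off.
- bottle_mid (a point): Square white plastic bottle, 72 mm square, 0.4 to 0.7 kg, 100 mm to the shoulder, standing loose with 1.5 mm play per side in either of the caddy's two pockets, which keeps it from turning. The point lies on its axis 80 mm above its base; z up.
- bottle_mouth (a point): Middle of the bottle's mouth (under the cap at the start), 160 mm above its base; neck 32 mm diameter, 40 mm with its lugs. The bottle stands on a foam pad; the two pockets' pads differ in softness, so it sinks anything from less than 1 to 13 mm while the cap is pressed.
- caddy: Grey bottle caddy fixed to the bench, 83 mm (x) by 203 mm (y), 56 mm tall, with two 75 mm square pockets centred 60 mm either side of its origin along y and a pack of lens tissues between them. Origin at the centre of its underside.
- tray: Shallow stainless tray fixed to the bench, 180 mm (x) by 160 mm (y), 14 mm tall, walls and floor 4 mm thick, empty. Origin at the centre of its underside.
- nozzle_bottle: Bystander: round white bottle, 72 mm diameter, 176 mm tall with a slim pointed nozzle, in the caddy's other pocket. Origin under its base.
- ring_gauge: Bystander: steel ring gauge, 36 mm diameter, 16 mm tall, on the bench. Origin under its centre.
- lens_brush: Bystander: lens brush lying on the bench, 160 mm long, 20 mm thick. Origin under its middle.
- air_blower: Bystander: rubber air blower, 58 mm diameter, 105 mm tall, standing. Origin under its base.
- micrometer: Bystander: outside micrometer lying flat, about 150 mm long, 20 mm thick. Origin at the middle of its bow.
- tweezers: Bystander: steel tweezers lying flat, 120 mm long. Origin at the middle.
- glass_scale: Bystander: framed glass scale lying flat, 110 by 45 by 10 mm. Origin under its centre.
There are look-alikes about, which are no part of the job. Leave any green look-alike of the part that bears bottle_mid alone.

How it is judged (in metres and radians):
On the way, in this order (a step that is already met when the one before it is completed fails the run):
1. the cap is turned at least 57 degrees anticlockwise while it is still on the neck (angle between the x axis of cap_centre and the x axis of bottle_mid, either way round above 1 rad and z of cap_centre in the frame of bottle_mid below 0.076 m), for 0.05 s.
2. the cap is lifted clear of the neck with the bottle still standing in its pocket (z of cap_centre in the frame of bottle_mid above 0.105 m and z of bottle_mid in the frame of caddy below 0.116 m), for 0.1 s.
At the end, for the whole second after the job is handed in: The cap stands on its open end flat on the tray's floor, wholly inside the tray (upright within 0.1 rad, at rest, let go); the open bottle stands upright (within 0.08 rad) in its pocket of the caddy (x of cap_centre in the frame of tray between -0.062 and 0.062 m and y of cap_centre in the frame of tray between -0.052 and 0.052 m and z of cap_centre in the frame of tray between 0.021 and 0.029 m and angle between cap_centre's own z axis and vertical below 0.1 rad and linear speed of cap below 0.02 m/s and angle between bottle_mid's own z axis and vertical below 0.08 rad and z of bottle_mid in the frame of caddy between 0.09 and 0.116 m and contact force between the fingers and cap below 0.1 N); the robot touches nothing.
It fails at once if the bottle is loaded with more than 20 N through its cap (contact force between cap and bottle above 20 N).
It fails at once if the bottle is pulled 15 mm up out of its seat or tipped (z of bottle_mid in the frame of caddy above 0.125 m or angle between bottle_mid's own z axis and vertical above 0.2 rad).
It fails at once if a bystander is moved more than 25 mm or the nozzle bottle is tipped (distance of any of nozzle_bottle, ring_gauge, lens_brush, air_blower, micrometer, tweezers, glass_scale from where it was at the start of the episode above 0.025 m or angle between nozzle_bottle's own z axis and vertical above 0.2 rad).
It also fails if it takes over 64 s, if anything falls off the work surface, if the arm or the gripper's body presses on something with over 40 N, if the wrist force passes 120 N, or if a joint passes its speed limit or range.

## Working session

There is one attempt and no reset: what is moved stays moved. The work goes in short steps, Python scripts to look and compute and a shell command to move; the robot and the scene stay as the last step left them, time stands still between calls to the robot, and variables do not carry over. Pictures are saved under pics/ and viewed, at most 10 in all, crops included, and the job is handed in when it is done.

```bash
mkdir -p pics
cat > h.py <<'E'
import numpy as np, cv2
from rig import r
def img(n):
    d=r.get_image(n); f=240/np.tan(np.radians(d["vertical_fov"])/2)
    d["f"]=f; return d
def ray(d,u,v):
    x=(u-d["cx"])/d["f"]; y=(v-d["cy"])/d["f"]; a,b=x,y
    for _ in range(20):
        s=1+d["k1"]*(a*a+b*b); a,b=x/s,y/s
    return np.array([a,b,np.ones_like(a)])
def cloud(d):
    v,u=np.mgrid[0:480,0:640].astype(float)
    R=ray(d,u,v)*d["range_z"]
    M=np.linalg.inv(d["camera_from_world"])
    return np.einsum('ij,jvu->vui',M[:3,:3],R)+M[:3,3]
def onplane(d,u,v,z):
    M=np.linalg.inv(d["camera_from_world"]); w=M[:3,:3]@ray(d,float(u),float(v)); o=M[:3,3]
    return o+w*(z-o[2])/w[2]
def save(d,n): cv2.imwrite("pics/"+n,cv2.cvtColor(d["color"],cv2.COLOR_RGB2BGR))
E
python3 - <<'E'
from h import *
print(r.get_state())
for n in("top","scene"):
    d=img(n); save(d,n+"1.png"); print(n,d["f"],d["cx"],d["cy"],d["k1"],d["camera_from_world"].round(3).tolist())
    np.savez(n+"1.npz",c=cloud(d))
E
```

```text
{'clock': 0.0, 'qpos': array([-1.22908186,  0.47780085,  0.02231885,  1.55641687, -0.01149997,
        1.10931577, -0.08310523]), 'dq': array([ 4.84648711e-04, -1.59090534e-04,  6.47061842e-04, -3.94141715e-05,
       -1.44389945e-03,  3.27867864e-05,  6.06190235e-04]), 'tau': array([-1.46458347e-03, -5.82858074e+01,  1.53411292e+00, -2.72625411e+01,
       -5.42796648e-02,  1.70714816e-02,  1.39487447e-04]), 'tool_pos': array([293.24629049, 607.35594009, 243.69539667]), 'tool_rot': array([-1.40715610e-04,  2.22998637e-01,  9.74818335e-01, -8.95514383e-04]), 'ft_force': array([ 0.67481599, -0.23576841, -1.29502297]), 'ft_torque': array([0.03885669, 0.00085505, 0.07460452]), 'gripper_force': 0.0, 'finger_gap': 0.9966667292593719}
top 559.1435229053047 316.5384367662513 238.59935070822632 0.037252646534668546 [[0.001, -1.0, 0.008, 8.317], [-0.996, -0.001, -0.088, 600.494], [0.088, -0.008, -0.996, 1382.851], [0.0, 0.0, 0.0, 1.0]]
scene 570.3155094700579 322.5579699109367 238.72082912308215 -0.011234018123379031 [[-0.749, 0.663, 0.007, 428.849], [0.485, 0.556, -0.675, -171.267], [-0.452, -0.502, -0.738, 1948.842], [0.0, 0.0, 0.0, 1.0]]
```

View pics/top1.png

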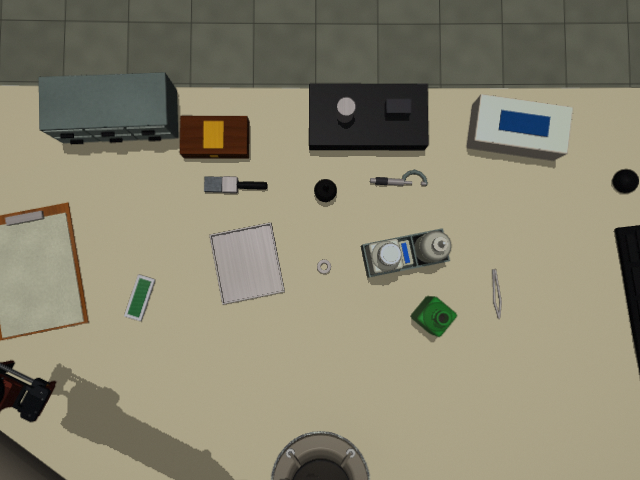

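View pics/scene1.png

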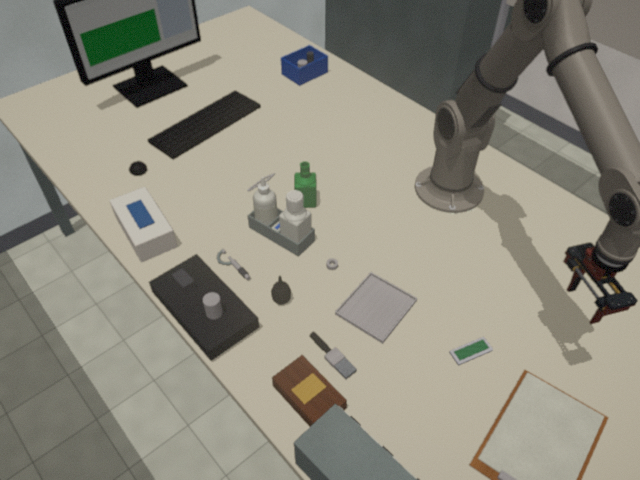

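The top view shows the square bottle with its cap at about (389,255), the nozzle bottle at (434,246), the tray at (247,263), the ring gauge at (324,267) and the green look-alike at (434,316). The scene view shows the cap at about (295,203) and the same layout.

Run:
```python
from h import *
c=np.load("top1.npz")["c"]
sub=c[225:285,360:420].reshape(-1,3)
z=sub[:,2]; print(np.histogram(z,bins=np.arange(0,230,10)))
top=sub[z>np.percentile(z,99.5)-8]; print("captop",len(top),top.mean(0),top.min(0),top.max(0),np.median(top[:,2]))
m=(top[:,:2].min(0)+top[:,:2].max(0))/2; print(m)
cs=np.load("scene1.npz")["c"]; s=cs[180:240,270:320].reshape(-1,3)
t=s[(s[:,2]>np.percentile(s[:,2],99.5)-6)]; print("scene top",len(t),t.mean(0),t.min(0),t.max(0))
# caddy + shoulder
for nm,c0,b,lo,hi in(("shoulder",c,(225,285,360,420),100,125),("caddy",c,(225,285,355,455),48,62),("tray",c,(215,312,200,295),9,20),("nozzle",c,(225,270,410,460),90,200)):
    q=c0[b[0]:b[1],b[2]:b[3]].reshape(-1,3); q=q[(q[:,2]>lo)&(q[:,2]<hi)]
    print(nm,len(q),q.mean(0),cv2.minAreaRect(q[:,:2].astype(np.float32)))
q=c[215:312,200:295].reshape(-1,3);print("trayz",np.percentile(q[:,2],[5,50,95]))
im=cv2.imread("pics/top1.png");cv2.imwrite("pics/crop.png",cv2.resize(im[215:345,350:470],None,fx=4.5,fy=4.5,interpolation=2))
```

```text
(array([814,  27,  59,  81, 283, 313,  46,  26,  24,  31,  27,  15, 210,
       245,  35,   1,  11,   9,  17, 140, 264,   1]), array([  0,  10,  20,  30,  40,  50,  60,  70,  80,  90, 100, 110, 120,
       130, 140, 150, 160, 170, 180, 190, 200, 210, 220]))
captop 325 [ 548.7833512  -144.47645589  255.05485528] [ 476.6801672  -175.91385589  199.16027296] [ 575.69132144   19.6672401  1430.14961124] 202.0707649543474
[526.18574432 -78.12330789]
scene top 110 [617.03624362 -62.9705263  304.2673341 ] [ 529.73590429 -173.40282734  200.25355038] [1284.1996756   789.73391353 1318.47641736]
shoulder 91 [ 546.32657001 -144.70035146  116.46095603] ((557.1070556640625, -176.65362548828125), (72.54647827148438, 123.27423095703125), 10.78860092163086)
caddy 497 [ 561.93520717 -204.55189732   54.40630959] ((564.7835083007812, -210.6702880859375), (83.01515197753906, 203.80047607421875), 11.484134674072266)
tray 583 [544.58866224 188.30334301  12.7713072 ] ((554.7333374023438, 189.12310791015625), (208.8558349609375, 160.2451629638672), 11.491796493530273)
nozzle 805 [ 573.67212066 -261.28434281  141.98856023] ((575.5223388671875, -267.471923828125), (69.92051696777344, 70.49491882324219), 85.33885192871094)
trayz [-4.31770976  1.88548615 10.64482271]
```

View pics/crop.png

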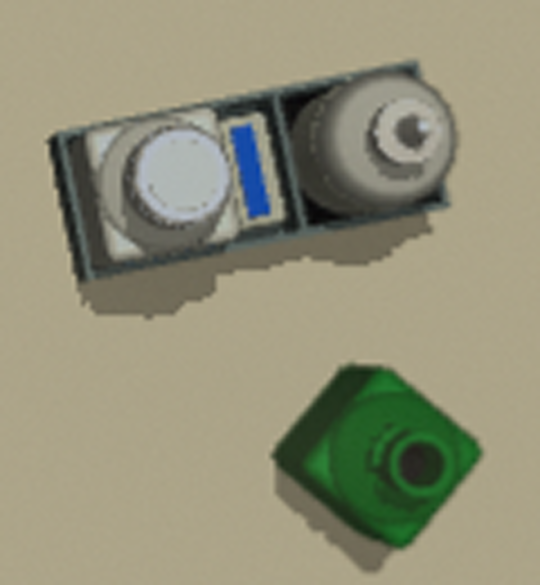

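The crop confirms the cap in the caddy's left pocket. The yaw is about 11.5° and the nozzle bottle is in the other pocket. Next I'll refine the cap top and work out the travel.

```bash
cat >> h.py <<'E'
from scipy.spatial.transform import Rotation as Ro
def toolR(s): q=s["tool_rot"]; return Ro.from_quat([q[1],q[2],q[3],q[0]])
def move(target,yaw_y=None):
    "target TCP; yaw_y: wanted world direction (deg) of tool y, tool down"
    s=r.get_state(); R=toolR(s); dp=R.inv().apply(np.array(target)-s["tool_pos"])
    print("dp",dp.round(1))
    if yaw_y is not None:
        a=np.radians(yaw_y); y=np.array([np.cos(a),np.sin(a),0]); z=np.array([0,0,-1.]); x=np.cross(y,z)
        print("twist",np.degrees((R.inv()*Ro.from_matrix(np.array([x,y,z]).T)).as_rotvec()).round(1))
def ft(): s=r.get_state(); print(s["clock"],s["tool_pos"].round(1),s["ft_force"].round(2),s["ft_torque"].round(3),s["finger_gap"],s["gripper_force"],s["qpos"].round(2))
E
python3 - <<'E'
from h import *
for n,b in(("top",(225,285,360,420)),("scene",(180,240,270,320))):
    s=np.load(n+"1.npz")["c"][b[0]:b[1],b[2]:b[3]].reshape(-1,3)
    t=s[(s[:,2]>192)&(s[:,2]<212)&(abs(s[:,0]-550)<60)&(abs(s[:,1]+150)<60)]
    print(n,len(t),t.mean(0),np.median(t[:,2]),cv2.minEnclosingCircle(t[:,:2].astype(np.float32)))
move((551,-149,300),-15)
E
```

```text
top 400 [ 552.06131963 -151.17465422  201.14636221] 201.1223940936802 ((552.4176025390625, -151.53067016601562), 25.261016845703125)
scene 189 [ 552.77889208 -147.60091102  200.39635065] 200.37176316075193 ((552.0986938476562, -148.68943786621094), 27.193273544311523)
dp [-561.  -569.2  -55.2]
twist [-0.1  0.1 79.2]
```

```bash
python3 -m jog '{"dp":[[0,0,-50],[-561,-569,-55],[-561,-569,-55],[-561,-569,-55],[-561,-569,-55],[-561,-569,-55],[-561,-569,-55],[-561,-569,-55],[-561,-569,-55],[-561,-569,-55],[-561,-569,-55],[-561,-569,-55],[-561,-569,-55],[-561,-569,-55],[-561,-569,-55],[-561,-569,-55],[-561,-569,-55],[-561,-569,-55],[-561,-569,-55],[-561,-569,-55]],"twist":[[0,0,0],[0,0,79],[0,0,79],[0,0,79],[0,0,79],[0,0,79],[0,0,79],[0,0,79],[0,0,79],[0,0,79],[0,0,79],[0,0,79],[0,0,79],[0,0,79],[0,0,79],[0,0,79],[0,0,79],[0,0,79],[0,0,79],[0,0,79]],"hand":[1,1,1,1,1,1,1,1,1,1,1,1,1,1,1,1,1,1,1,1]}'
python3 -c "
from h import *
ft(); move((552,-150,300),-15)"
```

```text
clock: 1.77
tool_pos: [548.9, -143.1, 299.4]
tool_rot: [-0.0, 0.792, 0.611, 0.0]
ft_force: [2.0, -0.2, 0.4]
finger_gap: 0.999
gripper_force: 0.0
1.7667 [ 548.9 -143.1  299.4] [ 2.03 -0.23  0.44] [-0.027  0.013 -0.016] 0.9989498600961221 0.0 [-0.4   0.29  0.68  1.79 -0.2   1.14  0.09]
dp [-5.9  4.7 -0.6]
twist [-0.  -0.   0.3]
```

```bash
python3 -m jog '{"dp":[[-6,4.7,0],[-6,4.7,0],[-6,4.7,0],[-6,4.7,0]],"twist":[[0,0,0],[0,0,0],[0,0,0],[0,0,0]],"hand":[1,1,1,1]}'
python3 - <<'E'
from h import *
ft(); d=img("wrist"); save(d,"w1.png"); c=cloud(d)
print(np.linalg.inv(d["camera_from_world"]).round(2).tolist())
q=c.reshape(-1,3); t=q[(abs(q[:,2]-201)<7)&(abs(q[:,0]-552)<45)&(abs(q[:,1]+150)<45)]
print(len(t)); 
if len(t): print(t.mean(0),np.median(t[:,2]),cv2.minEnclosingCircle(t[:,:2].astype(np.float32)))
E
```

```text
clock: 2.1
tool_pos: [551.6, -146.3, 299.0]
tool_rot: [-0.001, 0.791, 0.611, -0.0]
ft_force: [0.5, 0.7, 0.8]
finger_gap: 1.001
gripper_force: 0.0
2.1 [ 551.6 -146.3  299. ] [0.52 0.73 0.78] [-0.016  0.046  0.   ] 1.0011259138150002 0.0 [-0.39  0.3   0.68  1.78 -0.2   1.14  0.1 ]
[[0.97, -0.24, -0.07, 569.38], [-0.25, -0.93, -0.26, -75.53], [-0.0, 0.27, -0.96, 436.38], [0.0, 0.0, 0.0, 1.0]]
4212
[ 550.51786548 -149.77224378  198.91693216] 199.12478660105148 ((550.1085815429688, -151.33001708984375), 24.822315216064453)
```

View pics/w1.png

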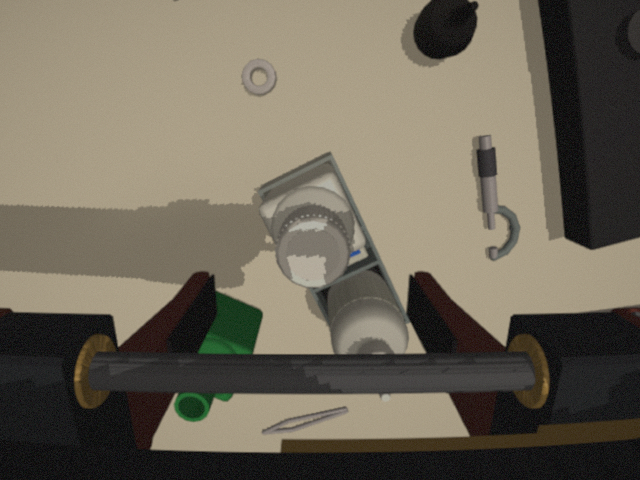

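The wrist view shows the cap top at about (313,250), roughly between the fingers, with the nozzle bottle at (368,330). I'll go down beside the cap.

```bash
python3 -c "
from h import *
move((551.3,-150.3,190),-15)"
```

```text
dp [ -4.4   0.8 109.2]
twist [-0.1 -0.1  0.4]
```

```bash
python3 -m jog '{"dp":[[-4,0.8,0],[-4,0.8,0],[-4,0.8,30],[-4,0.8,60],[-4,0.8,80],[-4,0.8,95],[-4,0.8,105],[-4,0.8,109],[-4,0.8,109],[-4,0.8,109],[-4,0.8,109]],"twist":[[0,0,0],[0,0,0],[0,0,0],[0,0,0],[0,0,0],[0,0,0],[0,0,0],[0,0,0],[0,0,0],[0,0,0],[0,0,0]],"hand":[1,1,1,1,1,1,1,1,1,1,1]}'
python3 -c "
from h import *
ft();move((551.3,-150.3,190),-15)"
```

```text
clock: 3.07
tool_pos: [552.4, -152.6, 191.6]
tool_rot: [0.001, 0.792, 0.61, 0.001]
ft_force: [-0.3, -0.1, 0.3]
finger_gap: 1.0
gripper_force: 0.0
3.0667 [ 552.4 -152.6  191.6] [-0.35 -0.09  0.34] [-0.09   0.081  0.031] 1.0002562096607124 0.0 [-0.32  0.42  0.63  1.89 -0.3   0.92  0.19]
dp [ 2.  -1.6  1.6]
twist [ 0.1 -0.   0.2]
```

Apply the small correction and close gently.

```bash
python3 -m jog '{"dp":[[2,-1.6,1],[2,-1.6,1],[2,-1.6,1],[2,-1.6,1],[2,-1.6,1],[2,-1.6,1],[2,-1.6,1],[2,-1.6,1],[2,-1.6,1],[2,-1.6,1],[2,-1.6,1],[2,-1.6,1],[2,-1.6,1],[2,-1.6,1]],"twist":[[0,0,0],[0,0,0],[0,0,0],[0,0,0],[0,0,0],[0,0,0],[0,0,0],[0,0,0],[0,0,0],[0,0,0],[0,0,0],[0,0,0],[0,0,0],[0,0,0]],"hand":[1,1,1,0.5,0.3,0.2,0.1,0.05,0,-0.1,-0.1,-0.1,-0.1,-0.1]}' 4
python3 -c "
from h import *
ft();move((551.3,-150.3,190),-15)"
```

```text
clock: 4.23
tool_pos: [550.7, -150.1, 189.6]
tool_rot: [0.0, 0.792, 0.61, 0.0]
ft_force: [1.1, -0.2, -1.4]
finger_gap: 0.567
gripper_force: 4.0
4.2333 [ 550.7 -150.1  189.6] [ 1.11 -0.21 -1.38] [-0.157 -0.176  0.048] 0.5668112444022362 3.9993877006945944 [-0.32  0.42  0.62  1.9  -0.3   0.92  0.19]
dp [-0.   0.6 -0.4]
twist [ 0.  -0.   0.2]
```

```bash
python3 -m jog '{"dp":[[0,0,0],[0,0,0],[0,0,0],[0,0,0],[0,0,0]],"twist":[[0,0,0],[0,0,0],[0,0,0],[0,0,0],[0,0,0]],"hand":[-0.6,-0.6,-0.6,-0.6,-0.6]}' 40
python3 -c "
from h import *
ft()"
python3 -m jog '{"dp":[[0,0,0.5],[0,0,1],[0,0,1.5],[0,0,2],[0,0,2],[0,0,2]],"twist":[[0,0,0],[0,0,0],[0,0,0],[0,0,0],[0,0,0],[0,0,0]],"hand":[-0.6,-0.6,-0.6,-0.6,-0.6,-0.6]}'
```

```text
clock: 4.65
tool_pos: [550.7, -150.1, 189.6]
tool_rot: [0.0, 0.792, 0.61, 0.0]
ft_force: [2.5, -0.6, -0.4]
finger_gap: 0.567
gripper_force: 40.0
4.65 [ 550.7 -150.1  189.6] [ 2.47 -0.63 -0.36] [-0.134 -0.297  0.044] 0.5666360476849119 39.99807712621987 [-0.32  0.42  0.62  1.9  -0.3   0.92  0.19]
clock: 5.15
tool_pos: [550.9, -150.2, 188.0]
tool_rot: [0.0, 0.792, 0.61, 0.0]
ft_force: [0.3, -0.7, 6.0]
finger_gap: 0.569
gripper_force: 40.0
```

```bash
python3 -m jog '{"dp":[[0,0,0.5],[0,0,1],[0,0,1.5],[0,0,1.5],[0,0,1.5]],"twist":[[0,0,0],[0,0,0],[0,0,0],[0,0,0],[0,0,0]],"hand":[-0.6,-0.6,-0.6,-0.6,-0.6]}'
python3 -m jog '{"dp":[[0,0,0.5],[0,0,1],[0,0,1],[0,0,1]],"twist":[[0,0,0],[0,0,0],[0,0,0],[0,0,0]],"hand":[-0.6,-0.6,-0.6,-0.6]}'
```

```text
clock: 5.57
tool_pos: [551.1, -150.3, 186.8]
tool_rot: [0.0, 0.792, 0.61, 0.0]
ft_force: [0.2, 0.2, 7.1]
finger_gap: 0.57
gripper_force: 40.0
clock: 5.9
tool_pos: [551.2, -150.3, 185.9]
tool_rot: [0.0, 0.792, 0.61, 0.001]
ft_force: [-0.6, 0.2, 9.0]
finger_gap: 0.565
gripper_force: 40.0
```

```bash
python3 -m jog '{"dp":[[0,0,0.5],[0,0,1],[0,0,1.5],[0,0,1.5],[0,0,1.5]],"twist":[[0,0,0],[0,0,0],[0,0,0],[0,0,0],[0,0,0]],"hand":[-0.6,-0.6,-0.6,-0.6,-0.6]}'
python3 -m jog '{"dp":[[0,0,0.5],[0,0,1],[0,0,1],[0,0,1]],"twist":[[0,0,0],[0,0,0],[0,0,0],[0,0,0]],"hand":[-0.6,-0.6,-0.6,-0.6]}'; python3 -c "
from h import *
ft();d=img('wrist');ft();d=img('wrist');ft()"
```

```text
clock: 6.32
tool_pos: [551.3, -150.4, 184.7]
tool_rot: [0.001, 0.792, 0.61, 0.001]
ft_force: [0.1, 0.4, 10.5]
finger_gap: 0.567
gripper_force: 40.0
clock: 6.65
tool_pos: [551.4, -150.4, 183.9]
tool_rot: [0.001, 0.792, 0.61, 0.001]
ft_force: [-1.1, 1.1, 12.2]
finger_gap: 0.564
gripper_force: 40.0
6.65 [ 551.4 -150.4  183.9] [-1.1   1.09 12.22] [0.053 0.331 0.001] 0.5644315644667467 40.003994135186076 [-0.32  0.43  0.62  1.9  -0.31  0.91  0.19]
6.7 [ 551.4 -150.4  183.8] [-1.28  0.89 12.03] [-0.03   0.389 -0.002] 0.5666213476398402 40.00399539247155 [-0.32  0.43  0.62  1.9  -0.31  0.91  0.19]
6.75 [ 551.4 -150.4  183.9] [-0.59 -0.03 12.49] [0.023 0.314 0.004] 0.5659853202068152 40.00408220104873 [-0.32  0.43  0.62  1.9  -0.31  0.91  0.19]
```

```bash
python3 -m jog '{"dp":[[0,0,0.3],[0,0,0.3],[0,0,0.3],[0,0,0.3],[0,0,0.3]],"twist":[[0,0,-3],[0,0,-6],[0,0,-9],[0,0,-12],[0,0,-12]],"hand":[-0.6,-0.6,-0.6,-0.6,-0.6]}'; python3 -c "
from h import *
ft();d=img('wrist');save(d,'w2.png');ft()"
```

```text
clock: 7.17
tool_pos: [551.5, -150.4, 183.7]
tool_rot: [0.001, 0.723, 0.691, 0.001]
ft_force: [-0.5, -0.4, 11.4]
finger_gap: 0.572
gripper_force: 40.0
7.1667 [ 551.5 -150.4  183.7] [-0.46 -0.36 11.36] [0.077 0.288 0.058] 0.5716320551246887 40.003271447494626 [-0.28  0.42  0.57  1.9  -0.28  0.9   0.38]
7.2167 [ 551.5 -150.4  183.7] [-0.68  0.29 12.56] [ 0.058  0.309 -0.035] 0.5654210584656313 40.00376776792109 [-0.28  0.42  0.57  1.9  -0.28  0.9   0.37]
```

```bash
python3 -m jog '{"dp":[[0,0,0],[0,0,0],[0,0,0],[0,0,0],[0,0,0],[0,0,0],[0,0,0]],"twist":[[0,0,-5],[0,0,-10],[0,0,-15],[0,0,-20],[0,0,-25],[0,0,-30],[0,0,-30]],"hand":[-0.6,-0.6,-0.6,-0.6,-0.6,-0.6,-0.6]}'; python3 -c "
from h import *
ft()"
```

```text
clock: 7.8
tool_pos: [551.5, -150.4, 183.8]
tool_rot: [0.001, 0.519, 0.855, 0.001]
ft_force: [-0.9, 0.5, 11.8]
finger_gap: 0.567
gripper_force: 40.0
7.8 [ 551.5 -150.4  183.8] [-0.87  0.5  11.84] [-0.015  0.262  0.077] 0.5667927184368527 40.002682423219085 [-0.19  0.4   0.44  1.89 -0.21  0.9   0.84]
```

```bash
python3 -m jog '{"dp":[[0,0,0],[0,0,0],[0,0,0],[0,0,0],[0,0,0],[0,0,0],[0,0,0],[0,0,0],[0,0,0],[0,0,0],[0,0,0]],"twist":[[0,0,-5],[0,0,-10],[0,0,-15],[0,0,-20],[0,0,-25],[0,0,-30],[0,0,-35],[0,0,-40],[0,0,-45],[0,0,-45],[0,0,-45]],"hand":[-0.6,-0.6,-0.6,-0.6,-0.6,-0.6,-0.6,-0.6,-0.6,-0.6,-0.6]}'; python3 -c "
from h import *
ft();d=img('wrist');save(d,'w3.png')"
```

```text
clock: 8.72
tool_pos: [551.1, -150.6, 183.7]
tool_rot: [0.001, 0.154, 0.988, 0.0]
ft_force: [-1.8, -0.5, 11.9]
finger_gap: 0.566
gripper_force: 40.0
8.7167 [ 551.1 -150.6  183.7] [-1.84 -0.46 11.9 ] [-0.082  0.436  0.107] 0.5659573714404074 40.00394007191062 [-0.05  0.38  0.26  1.88 -0.12  0.89  1.53]
```

View pics/w3.png

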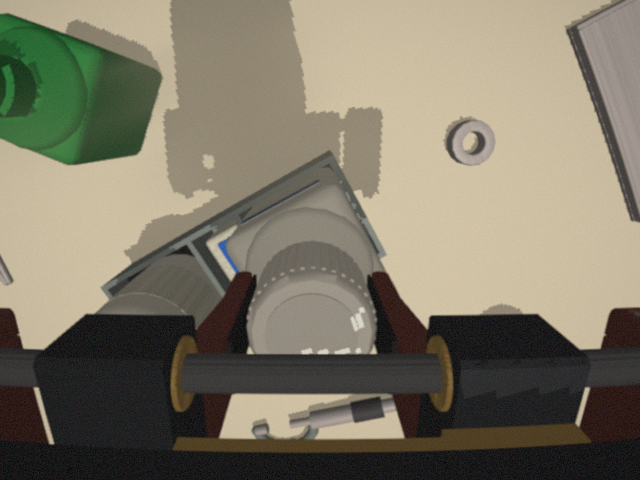

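The view shows the fingers on the cap, at about (310,300), with the bottle still square in its pocket. I'll lift a little and check the force.

```bash
python3 -m jog '{"dp":[[0,0,-2],[0,0,-4],[0,0,-6],[0,0,-8],[0,0,-10],[0,0,-12],[0,0,-12]],"twist":[[0,0,0],[0,0,0],[0,0,0],[0,0,0],[0,0,0],[0,0,0],[0,0,0]],"hand":[-0.6,-0.6,-0.6,-0.6,-0.6,-0.6,-0.6]}'; python3 -c "
from h import *
ft()"
```

```text
clock: 9.35
tool_pos: [550.1, -149.9, 194.0]
tool_rot: [-0.001, 0.154, 0.988, 0.0]
ft_force: [-0.5, -0.9, -1.3]
finger_gap: 0.569
gripper_force: 40.0
9.35 [ 550.1 -149.9  194. ] [-0.52 -0.91 -1.34] [-0.036  0.069 -0.046] 0.5691565582127612 39.996941378340125 [-0.05  0.37  0.26  1.88 -0.12  0.92  1.53]
```

```bash
python3 -m jog '{"dp":[[0,0,-2],[0,0,-4],[0,0,-6],[0,0,-6]],"twist":[[0,0,0],[0,0,0],[0,0,0],[0,0,0]],"hand":[-0.6,-0.6,-0.6,-0.6]}'; python3 -m jog '{"dp":[[0,0,-5],[0,0,-10],[0,0,-15],[0,0,-25],[0,0,-40],[0,0,-60],[0,0,-80],[0,0,-80],[0,0,-80],[0,0,-80]],"twist":[[0,0,0],[0,0,0],[0,0,0],[0,0,0],[0,0,0],[0,0,0],[0,0,0],[0,0,0],[0,0,0],[0,0,0]],"hand":[-0.6,-0.6,-0.6,-0.6,-0.6,-0.6,-0.6,-0.6,-0.6,-0.6]}'
python3 - <<'E'
from h import *
ft();d=img("top");save(d,"top2.png");c=cloud(d)
d=img("scene");save(d,"s2.png")
cv2.imwrite("pics/s2c.png",cv2.resize(cv2.imread("pics/s2.png")[120:300,180:420],None,fx=3,fy=3))
c0=np.load("top1.npz")["c"]
q=c0[215:312,200:295].reshape(-1,3);q=q[(q[:,2]>9)&(q[:,2]<20)&(q[:,0]<640)&(q[:,0]>440)]
print(cv2.minAreaRect(q[:,:2].astype(np.float32)),cv2.minAreaRect(q[(q[:,2]>11)&(q[:,2]<16)][:,:2].astype(np.float32)))
b=cv2.inRange(cv2.imread("pics/top1.png"),(0,0,0),(255,255,255))
for u,v in((210,235),(271,223),(284,292),(223,304)): print(onplane(d:=img("top") if u==210 else d,u,v,14).round(1))
E
```

```text
clock: 9.68
tool_pos: [550.8, -150.1, 200.6]
tool_rot: [0.0, 0.154, 0.988, 0.0]
ft_force: [0.2, 0.8, -0.2]
finger_gap: 0.564
gripper_force: 40.0
clock: 10.52
tool_pos: [550.3, -150.0, 280.0]
tool_rot: [-0.0, 0.154, 0.988, 0.0]
ft_force: [-0.1, 0.3, -0.5]
finger_gap: 0.569
gripper_force: 40.0
10.5167 [ 550.3 -150.   280. ] [-0.08  0.31 -0.45] [ 0.02   0.036 -0.057] 0.5688404342782138 39.99698149971664 [-0.07  0.27  0.28  1.79 -0.08  1.09  1.5 ]
((541.4427490234375, 186.13812255859375), (181.82907104492188, 160.30294799804688), 11.803156852722168) ((540.5504150390625, 186.0645294189453), (179.78663635253906, 159.7392120361328), 11.631216049194336)
[610.4 279.   14. ]
[641.3 124.8  14. ]
[466.4  90.7  14. ]
[436.5 243.4  14. ]
```

View pics/s2c.png

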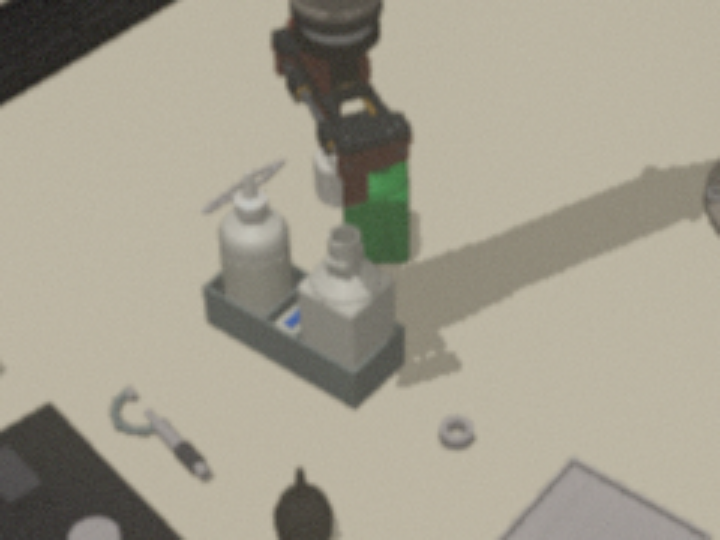

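The scene shows the cap held at (327,180) and the open bottle standing upright in its pocket at (345,300). I'll carry the cap over the tray.

```bash
python3 -c "
from h import *
move((540,186,280));move((540,186,80))"
```

```text
dp [112.  316.8  -0.7]
dp [111.6 316.9 199.3]
```

```bash
python3 -m jog '{"dp":[[11,32,0],[22,63,0],[34,95,0],[45,127,0],[56,158,0],[67,190,0],[78,222,0],[90,253,0],[101,285,0],[107,305,0],[112,317,30],[112,317,65],[112,317,100],[112,317,135],[112,317,165],[112,317,185],[112,317,195],[112,317,200],[112,317,200],[112,317,200]],"twist":[[0,0,0],[0,0,0],[0,0,0],[0,0,0],[0,0,0],[0,0,0],[0,0,0],[0,0,0],[0,0,0],[0,0,0],[0,0,0],[0,0,0],[0,0,0],[0,0,0],[0,0,0],[0,0,0],[0,0,0],[0,0,0],[0,0,0],[0,0,0]],"hand":[-0.6,-0.6,-0.6,-0.6,-0.6,-0.6,-0.6,-0.6,-0.6,-0.6,-0.6,-0.6,-0.6,-0.6,-0.6,-0.6,-0.6,-0.6,-0.6,-0.6]}'
python3 - <<'E'
from h import *
ft();d=img("wrist");save(d,"w4.png");c=cloud(d).reshape(-1,3)
s=r.get_state()["tool_pos"];q=c[(np.hypot(c[:,0]-s[0],c[:,1]-s[1])<27)&(c[:,2]>s[2]-5)&(c[:,2]<s[2]+25)]
print(len(q),np.percentile(q[:,2],[5,25,50,75,90,97]))
E
```

```text
clock: 12.33
tool_pos: [541.4, 186.2, 81.1]
tool_rot: [0.001, 0.155, 0.988, 0.0]
ft_force: [0.7, 0.2, -0.2]
finger_gap: 0.566
gripper_force: 40.0
12.3333 [541.4 186.2  81.1] [ 0.65  0.16 -0.15] [ 0.074 -0.01   0.023] 0.5660991715416461 39.99689502641559 [-0.5   0.52  0.08  1.94 -0.06  0.69  0.87]
11119 [81.7288738  89.28893715 90.51515241 91.18719783 91.74790361 96.88696304]
```

View pics/w4.png

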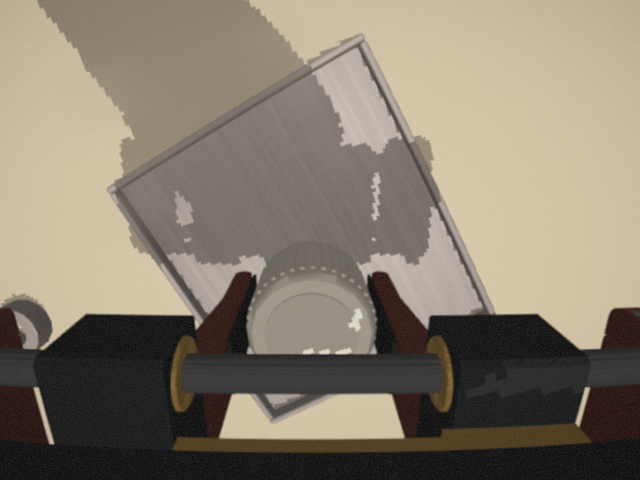

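The view shows the cap upright in the fingers over the middle of the tray, with its top at about (312,310). By depth, its lower edge is about 44 mm above the tray floor.

```bash
python3 -m jog '{"dp":[[0,0,10],[0,0,20],[0,0,30],[0,0,36],[0,0,40],[0,0,41],[0,0,41],[0,0,41]],"twist":[[0,0,0],[0,0,0],[0,0,0],[0,0,0],[0,0,0],[0,0,0],[0,0,0],[0,0,0]],"hand":[-0.6,-0.6,-0.6,-0.6,-0.6,-0.6,-0.6,-0.6]}';python3 -m jog '{"dp":[[0,0,1],[0,0,2],[0,0,2],[0,0,2]],"twist":[[0,0,0],[0,0,0],[0,0,0],[0,0,0]],"hand":[-0.6,-0.6,-0.6,-0.6]}'
```

```text
clock: 13.05
tool_pos: [540.9, 186.0, 39.3]
tool_rot: [0.0, 0.155, 0.988, 0.0]
ft_force: [0.3, 0.3, 0.1]
finger_gap: 0.564
gripper_force: 40.0
clock: 13.38
tool_pos: [540.7, 186.0, 37.3]
tool_rot: [0.0, 0.154, 0.988, 0.0]
ft_force: [-0.1, 0.2, -0.5]
finger_gap: 0.568
gripper_force: 40.0
```

```bash
python3 -m jog '{"dp":[[0,0,0.5],[0,0,1],[0,0,1],[0,0,1]],"twist":[[0,0,0],[0,0,0],[0,0,0],[0,0,0]],"hand":[-0.6,-0.6,-0.6,-0.6]}';python3 -m jog '{"dp":[[0,0,0.5],[0,0,1],[0,0,1],[0,0,1]],"twist":[[0,0,0],[0,0,0],[0,0,0],[0,0,0]],"hand":[-0.6,-0.6,-0.6,-0.6]}'
```

```text
clock: 13.72
tool_pos: [540.7, 186.0, 36.2]
tool_rot: [-0.0, 0.154, 0.988, -0.0]
ft_force: [-0.3, 0.1, -0.5]
finger_gap: 0.565
gripper_force: 40.0
clock: 14.05
tool_pos: [540.7, 186.0, 35.2]
tool_rot: [-0.0, 0.154, 0.988, -0.0]
ft_force: [0.1, -0.0, -0.3]
finger_gap: 0.569
gripper_force: 40.0
```

```bash
python3 -m jog '{"dp":[[0,0,0.5],[0,0,1],[0,0,1],[0,0,1]],"twist":[[0,0,0],[0,0,0],[0,0,0],[0,0,0]],"hand":[-0.6,-0.6,-0.6,-0.6]}';python3 -m jog '{"dp":[[0,0,0.5],[0,0,1],[0,0,1],[0,0,1]],"twist":[[0,0,0],[0,0,0],[0,0,0],[0,0,0]],"hand":[-0.6,-0.6,-0.6,-0.6]}'
```

```text
clock: 14.38
tool_pos: [540.8, 186.0, 34.5]
tool_rot: [0.0, 0.154, 0.988, 0.0]
ft_force: [-1.3, -0.2, 4.4]
finger_gap: 0.566
gripper_force: 40.0
clock: 14.72
tool_pos: [540.8, 186.0, 34.5]
tool_rot: [0.0, 0.154, 0.988, 0.0]
ft_force: [-3.9, -2.1, 14.8]
finger_gap: 0.567
gripper_force: 40.0
```

Contact. I'll back off 1.5 mm to unload, then open and rise.

```bash
python3 -m jog '{"dp":[[0,0,-0.7],[0,0,-1.4],[0,0,-1.4],[0,0,-1.4],[0,0,-1.4],[0,0,-1.4],[0,0,-1.4],[0,0,-1.4],[0,0,-1.4],[0,0,-1.4],[0,0,-1.4]],"twist":[[0,0,0],[0,0,0],[0,0,0],[0,0,0],[0,0,0],[0,0,0],[0,0,0],[0,0,0],[0,0,0],[0,0,0],[0,0,0]],"hand":[-0.6,-0.6,0.3,0.5,0.7,0.8,0.9,0.9,0.9,0.9,0.9]}';python3 -m jog '{"dp":[[0,0,-10],[0,0,-30],[0,0,-60],[0,0,-100],[0,0,-140],[0,0,-180],[0,0,-200],[0,0,-200],[0,0,-200],[0,0,-200]],"twist":[[0,0,0],[0,0,0],[0,0,0],[0,0,0],[0,0,0],[0,0,0],[0,0,0],[0,0,0],[0,0,0],[0,0,0]],"hand":[0.9,0.9,0.9,0.9,0.9,0.9,0.9,0.9,0.9,0.9]}'
python3 - <<'E'
from h import *
d=img("wrist");save(d,"w5.png");c=cloud(d).reshape(-1,3)
q=c[(np.hypot(c[:,0]-541,c[:,1]-186)<45)&(c[:,2]>40)&(c[:,2]<60)]
A=np.c_[q[:,:2]-q[:,:2].mean(0),np.ones(len(q))];print(len(q),q.mean(0),np.median(q[:,2]),np.linalg.lstsq(A,q[:,2],rcond=None)[0],cv2.minEnclosingCircle(q[:,:2].astype(np.float32)))
d=img("scene");save(d,"s3.png")
E
```

```text
clock: 15.63
tool_pos: [540.7, 186.0, 34.6]
tool_rot: [-0.0, 0.154, 0.988, 0.0]
ft_force: [0.2, 0.1, 0.2]
finger_gap: 0.951
gripper_force: 0.0
clock: 16.47
tool_pos: [540.0, 185.7, 234.1]
tool_rot: [-0.0, 0.154, 0.988, -0.0]
ft_force: [0.3, -0.3, -0.6]
finger_gap: 0.949
gripper_force: 0.0
2379 [540.71211905 186.29886167  43.95160036] 44.07269604115612 [7.05318214e-03 2.33471916e-06 4.39516004e+01] ((541.7713623046875, 185.78614807128906), 24.8442440032959)
```

View pics/s3.png

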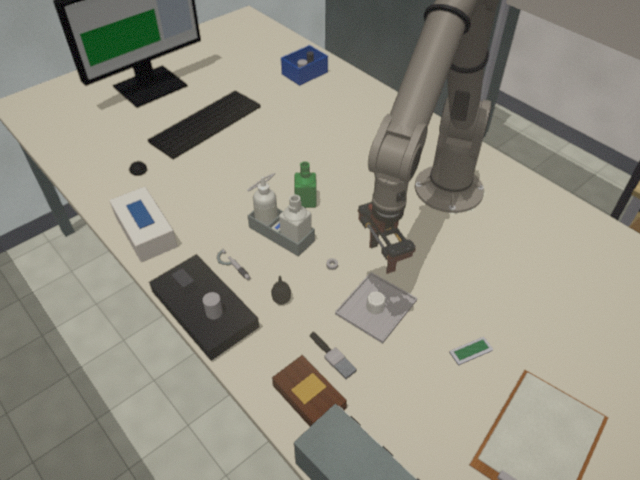

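The scene shows the cap standing level in the middle of the tray at (376,301), and the open bottle upright in the caddy at (296,218). Nothing else has moved, so I'm handing in.

```bash
python3 -c "
from rig import r
print(r.hand_in())"
```

```text
the job is handed in; nothing more can be done
None
```

The job is handed in, with no verdict returned: the cap stands level in the middle of the tray, the open bottle is upright in its pocket, and nothing else appears to have moved.

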